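# Set and clamp a length stop on a sample rod

### The job

Set the plywood length stop to the long rod: lift the longer of the two round aluminium rods out of the storage cradle and lay it gently (no dropping) in the two vee blocks of the rail jig. Let go, slide the stop along its rail until the rod is trapped snugly, without play, between the end plate and the stop, then flip the stop's black cam lever right over and fully down, away from the rod, so that the stop is clamped there. Leave the short rod in the cradle and everything else on the table where it is.

Things in the scene. Friction and masses are not known exactly. Their poses are not given: they have to be found in the camera images.
- jig: The rail jig, fixed to the table: a plywood base 120 mm (x) by 390 mm (y) by 12 mm thick with an aluminium rail, 40 mm wide, its top 32 mm above the table, along the middle. Origin on the table under the rail's centre line; its y axis runs along the rail, from the end plate (y = -175 mm, its inner face) past two plywood vee blocks (12 mm thick, centred at y = -140 and -50 mm, tops 64 mm above the table) to the sliding stop; z up. Its heading varies.
- end_face (a point): Middle of the inner face of the fixed plywood end plate (60 mm wide, 14 mm thick, top 86 mm above the table), 62 mm above the table, at the height of the rod's axis. Axes as the jig.
- rod_home (a point): Where the long rod's centre lies when the rod rests in both vees with one end against the end plate: 80 mm from the end plate, 62 mm above the table, 30 mm above the rail top. The vees are 90 degrees wide and centre a rod that is let down within about 8 mm of their middle. Between the two vee blocks 78 mm of rail is free. Axes as the jig.
- stop_face (a point): Middle of the stop's face that looks at the end plate and meets the rod's end (56 mm wide, 46 to 86 mm above the table); this point is 62 mm above the table. Axes as the jig.
- stop_back (a point): Middle of the flat back of the stop (56 mm wide, up to 64 mm above the table), 60 mm behind stop_face along the jig's +y; this point is 52 mm above the table. Push here towards the jig's -y. Axes as the jig.
- stop (a joint): Travel of the stop along the rail, m, range 0 to 0.135: 0 = far end, stop face 270 mm from the end plate; grows as it slides towards the end plate (the jig's -y); about 0.110 when it holds the long rod. It slides with some 4 N of friction and stays where it is left; with the lever down a cam-driven brake shoe locks it to the rail.
- lever (a joint): Angle of the cam lever about its pin across the rail, rad: 0 = open, standing up and leaning 0.45 rad towards the end plate; 0.45 = upright; 2.02 = end stop, closed, lying level and pointing along the jig's +y, away from the rod. Stays where it is left; takes 1 to 3 N at its tip. The clamp begins to bite at about 1.7 and is fully tight at the end stop.
- lever_pin (a point): The lever's pin, in the middle of the stop (30 mm behind stop_face), 72 mm above the table. Axes as the jig.
- lever_tip (a point): Free end of the black plastic lever, 95 mm from the pin. The last 34 mm is a grip 26 mm wide and 13 mm thick, the rest 16 mm wide and 10 mm thick. Its z axis points from the pin to the tip.
- long_rod_center (a point): Centre of the long rod: plain aluminium, 20 mm diameter, 160 mm long, about 140 g, axis along its x. It starts in one of the cradle's two grooves (which one varies), its axis 45 mm above the table, resting on two pairs of plywood vees 10 mm thick, 36 mm either side of the cradle's middle, with the rod's centre within 8 mm of that; below it the cradle's base is 10 mm thick.
- short_rod_center (a point): Centre of the short rod, same but 110 mm long, in the other groove, 84 mm away. Leave it there.
- tape_roll: Bystander: roll of brown tape, 90 mm across, 24 mm high, lying flat; origin at its underside. Leave it.
- screwdriver: Bystander: screwdriver lying flat; origin at its underside. Leave it.
- wrench: Bystander: open wrench lying flat; origin at its underside. Leave it.
- jar: Bystander: amber jar, 64 mm across, 75 mm high; origin at its underside. Leave it.
- motor: Bystander: black and aluminium motor, 56 mm square, 90 mm high, standing on end; origin at its underside. Leave it.
- bracket: Bystander: plywood L bracket, 100 by 40 mm, 58 mm high; origin at its underside. Leave it.
- pulley: Bystander: aluminium pulley, 56 mm across, 16 mm high, lying flat; origin at its underside. Leave it.
Not all that is in view belongs to the job. Leave any purple or yellow look-alike of the part that bears long_rod_center alone.

How it is judged:
By the outcome, as a careful person would: the job done as asked, in the order asked, and still so for the second after the job is handed in, with the robot touching nothing.
It also fails if it takes over 72 s, if anything falls off the work surface, if the arm or the gripper's body presses on something with over 40 N, if the wrist force passes 120 N, or if a joint passes its speed limit or range.

### The arm

A 6-joint arm with a two-finger parallel gripper is mounted at the origin on the work surface. World frame = base frame: x ahead of the robot, y to its left, z up, the work surface at z = 0. Lengths are in m, angles in rad, forces in N, time in s.
With the tool pointing down it reaches from about 0.3 to 1 m from the base axis. Payload 5.1 kg.
Tool frame: the origin (TCP) lies at the very end of the fingers, on their centre line; the grasp point (between the pads) lies 19 mm behind it (env.tcp_to_grasp is the distance from the TCP to the grasp point, in m); z points along the fingers, y is the direction in which the jaws open and shut (so a half turn about z gives the same grasp; the last joint's range is limited). The gripper opens to 95 mm and grips with 3 to 60 N. Pads are 20 mm wide; open, the fingers measure 119 mm over their backs; the gripper's body (75 mm by 180 mm) begins 59 mm behind the grasp point.
Start: joints at [-1.42, 0.124, 1.65, -0, 1.367, -0.083], TCP at [0.151, -0.632, 0.215] pointing down, gripper open.
Joint ranges: [-2.61, 2.61], [-1.02, 2.33], [0.03, 2.71], [-1.35, 4.49], [0.32, 2.68], [-2.91, 2.91]. Speed limits (rad/s): [2.57, 2.57, 3.14, 3.14, 3.14, 3.14].

### API

Orientations are given as [roll, pitch, yaw] about the fixed x, y, z axes, in that order (R = Rz(yaw) Ry(pitch) Rx(roll)).
In Python, from bench import env gives the robot as it stands.
- The arm moves only by the tool servo_tool, never from a script. Its argument "steps" is a list of rows, each an object of numbers: "dx", "dy", "dz": the shift along the tool's x, y, z in mm; "wx", "wy", "wz": the turn, a rotation vector about the tool's x, y, z in rad; "hand": the gripper command: -1 is fully open, 1 is shut, values between are in proportion. A call has 1 to 8 rows; each row is the pose to reach, as a shift and turn from the pose measured when the call began, along the tool's axes at that moment; what a row does not reach only later rows make up. A row lasts 1/10 s, in which the tool goes at most 50 mm and 8.59 degrees, less where a joint would pass 70% of its speed; a pose out of reach is approached as far as the arm can. A call with a gripper value outside its range is refused whole. The fingers move at their own pace and stop on an object; the grip force is fixed at half the most. Time passes only in rows, so rows that repeat a pose let the fingers close. It gives the time, the measured TCP pose, the force and the opening at its end, in the units of the state.
- env.get_obs(): the state, without advancing time (a new reading comes with each control period).
- env.read_camera(name): name is "side" or "top"; returns (picture, depth): 420x560x3 uint8, red, green, blue; 420x560 float32, m along the optical axis (not along the pixel's ray), 0 where there is no reading.
- env.camera_model(name): a dict with "camera_matrix" (3x3 intrinsics, pixels), "distortion" ([k1, k2, p1, p2, k3] as OpenCV has them; the pictures are not rectified), "R" (3x3) and "t" (3): a world point X has camera coordinates R X + t. Camera axes: x right, y down, z forward; pixel columns grow to the right and rows downward; lengths in m; the calibration is good to about 2 mm. A picture is of the moment at which its call begins. camera_model takes no time and is no camera call.
- env.hand_in(): hands the job in, once; it reports no verdict.
The state is a dict: "time_s": time; "joint_positions": joint angles; "dq": joint speeds; "tau": joint torques, N m; "eef_pos": TCP position; "orientation": TCP orientation; "wrist_force": force on the tool from outside, world axes, zero at the start; "ft_torque": the same for the moment, N m; "gripper_width": finger opening in m.
Only numpy, scipy, OpenCV 4.12 (cv2) and the standard library are available. Lean on these libraries where they do the work, as an engineer would, in place of code of your own. Each camera call takes 0.05 s, during which the arm holds its last target. There are 200 camera calls.

## Working session

There is one attempt and no reset: what is moved stays moved. The work goes in short steps, Python scripts to look and compute and a tool call to move; the robot and the scene stay as the last step left them, time stands still between calls to the robot, and variables do not carry over. Pictures are saved under pics/ and viewed, about 8 in all and at most 12, crops included, and the job is handed in when it is done.

Besides the shell and the picture viewer there is one more tool, called after "Request:" as name(argument=value, ...) on one line, values as JSON. servo_tool: Moves the arm, as the interface text tells. Its arguments: {"type":"object","properties":{"steps":{"type":"array"}},"required":["steps"]}

```bash
mkdir -p pics; cat > h.py <<'E'
import numpy as np, cv2
from bench import env
def cam(n):
    m=env.camera_model(n); return [np.array(m[k],float) for k in("camera_matrix","distortion","R","t")]
def pix2plane(n,pts,z):
    K,d,R,t=cam(n); t=t.ravel()
    u=cv2.undistortPoints(np.array(pts,float).reshape(-1,1,2),K,d).reshape(-1,2)
    r=np.c_[u,np.ones(len(u))]@R; c=-R.T@t
    return c+r*((np.atleast_1d(z)-c[2])/r[:,2])[:,None]
def proj(n,X):
    K,d,R,t=cam(n); return cv2.projectPoints(np.array(X,float).reshape(-1,1,3),cv2.Rodrigues(R)[0],t,K,d)[0].reshape(-1,2)
def cloud(n,dep):
    K,d,R,t=cam(n); h,w=dep.shape
    g=np.stack(np.meshgrid(np.arange(w),np.arange(h)),-1).reshape(-1,1,2).astype(float)
    u=cv2.undistortPoints(g,K,d).reshape(-1,2)
    P=(np.c_[u,np.ones(len(u))]*dep.reshape(-1,1)-t.ravel())@R
    P[dep.ravel()==0]=np.nan
    return P.reshape(h,w,3)
def shot(n,f=None):
    im,d=env.read_camera(n)
    if f: cv2.imwrite(f"pics/{f}.png",im[...,::-1])
    return im,d
E
python3 - <<'E'
from h import *
for n in("top","side"):
    im,d=shot(n,n+"0"); np.savez(n+"0.npz",im=im,d=d)
    K,D,R,t=cam(n); print(n,-R.T@t.ravel(),R[2],K[0,0])
print(env.get_obs(), env.tcp_to_grasp)
E
```

```text
top [ 0.34688152 -0.11318316  1.46163748] [ 0.13417845 -0.00480305 -0.99094555] 458.47543355867987
side [0.26592681 0.75994339 1.0014222 ] [ 0.20931578 -0.69547453 -0.68738787] 436.4135464188912
{'time_s': 0.1, 'joint_positions': array([-1.41958173e+00,  1.24437889e-01,  1.65152736e+00, -2.82833451e-06,
        1.36753718e+00, -8.26126250e-02]), 'dq': array([ 0.00115713, -0.00294017, -0.00224033, -0.00038544,  0.00188415,
        0.00073729]), 'tau': array([ 5.61970264e-04, -4.18881726e+01, -3.61096859e+01,  7.77322752e-02,
        4.61712072e-02, -6.60756041e-05]), 'eef_pos': array([ 0.15048043, -0.63173612,  0.21351724]), 'orientation': array([-3.13968917e+00, -1.54831844e-04,  2.33827651e-01]), 'wrist_force': array([-0.54343693,  0.04111477,  0.77541716]), 'ft_torque': array([ 0.02214294, -0.02291175,  0.0215003 ]), 'gripper_width': 0.09500923321785384} 0.0188
```

View pics/top0.png

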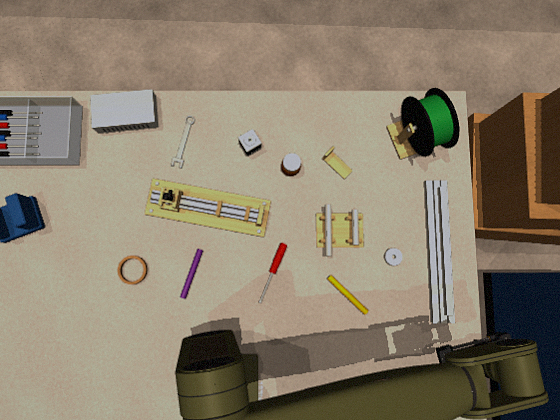

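View pics/side0.png

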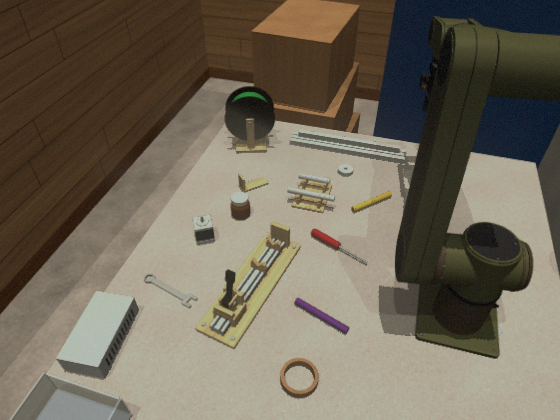

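Candidates for the long rod in the top view: the cradle rods at (328,230), which looks longer, and (355,226). The purple rod (191,273), yellow rod (347,294) and wall extrusions (437,250) are look-alikes. By the description it's (328,230). I'll measure it and check it in a crop.

```bash
python3 - <<'E'
from h import *
z=np.load("top0.npz"); im,d=z["im"],z["d"]; P=cloud("top",d)
hsv=cv2.cvtColor(im,cv2.COLOR_RGB2HSV)
a=cv2.resize(im[165:250,135:280],None,fx=4,fy=4,interpolation=cv2.INTER_CUBIC)
b=cv2.resize(im[195:265,305:375],None,fx=4,fy=4,interpolation=cv2.INTER_CUBIC)
c=np.zeros((max(a.shape[0],b.shape[0]),a.shape[1],3),np.uint8);c[:a.shape[0]]=a
c2=np.zeros((c.shape[0],b.shape[1],3),np.uint8);c2[:b.shape[0]]=b
# no
s=np.load("side0.npz")["im"]
sc=cv2.resize(s[165:345,185:345],None,fx=3,fy=3,interpolation=cv2.INTER_CUBIC)
t=np.zeros((600,800,3),np.uint8); t[:280,:280]=b; e=cv2.resize(a,(500,293));t[:293,290:790]=e
s1=cv2.resize(s[220:345,190:310],None,fx=2.4,fy=2.4);t[300:300+s1.shape[0],:s1.shape[1]]=s1
s2=cv2.resize(s[165:220,280:345],None,fx=4,fy=4);t[300:300+s2.shape[0],400:400+s2.shape[1]]=s2
cv2.imwrite("pics/crop1.png",t[...,::-1])
# rods
H=P[...,2]
roi=np.zeros(H.shape,bool);roi[195:265,305:375]=1
m=(roi&(hsv[...,1]<60)&(H>0.035)&(H<0.075)).astype(np.uint8)
n,l,st,ce=cv2.connectedComponentsWithStats(m)
for i in range(1,n):
    if st[i,4]<60: continue
    ys,xs=np.where(l==i); r=cv2.minAreaRect(np.c_[xs,ys].astype(np.float32)); box=cv2.boxPoints(r)
    W=pix2plane("top",box,.05)[:,:2]
    e=np.roll(W,-1,0)-W; L=np.linalg.norm(e,axis=1);k=L.argmax()
    print("rod px",r[0],"W",W.mean(0).round(4),"L",L.max().round(4),L.min().round(4),"ang",np.arctan2(e[k,1],e[k,0]).round(4),"z",np.nanmedian(H[l==i]))
# base
roi[:]=0;roi[170:245,138:280]=1
m=(roi&(hsv[...,1]>80)&(hsv[...,0]>15)&(hsv[...,0]<40)&(hsv[...,2]>60)).astype(np.uint8)
m=cv2.morphologyEx(m,cv2.MORPH_CLOSE,np.ones((3,3)))
n,l,st,ce=cv2.connectedComponentsWithStats(m); 
# any point high z or yellow, by depth: footprint
f=(roi&(H>0.006)&(H<.018)).astype(np.uint8)
for nm,q in(("col",(l==1+st[1:,4].argmax())),("dep",f>0)):
    ys,xs=np.where(q)
    W=pix2plane("top",np.c_[xs,ys],.012)[:,:2].astype(np.float32)
    r=cv2.minAreaRect(W); bx=cv2.boxPoints(r); print(nm,r,bx.round(4).tolist())
# high points
J=P[170:245,138:280].reshape(-1,3);J=J[J[:,2]>.055];np.set_printoptions(suppress=True)
print(len(J),J[J[:,2]>.09].round(3).tolist()[:40])
E
```

```text
rod px (327.5807800292969, 230.45751953125) W [ 0.4781 -0.3169] L 0.1584 0.0189 ang -3.1413 z 0.053517502746057766
rod px (354.5499572753906, 226.9983367919922) W [ 0.4885 -0.4007] L 0.1064 0.0186 ang -3.1362 z 0.05338421802404242
col ((0.5561440587043762, 0.06008869409561157), (0.3898070752620697, 0.11998134106397629), 79.20513153076172) [[0.46070000529289246, -0.1200999990105629], [0.5785999894142151, -0.14259999990463257], [0.6516000032424927, 0.2402999997138977], [0.5336999893188477, 0.262800008058548]]
dep ((0.5575953722000122, 0.05693517625331879), (0.4514235258102417, 0.23891572654247284), 89.997314453125) [[0.43810001015663147, -0.1687999963760376], [0.6769999861717224, -0.1687999963760376], [0.6771000027656555, 0.2825999855995178], [0.43810001015663147, 0.2827000021934509]]
491 [[0.584, 0.157, 0.16], [0.583, 0.152, 0.167], [0.584, 0.151, 0.162], [0.584, 0.148, 0.161], [0.58, 0.155, 0.167], [0.581, 0.153, 0.164], [0.581, 0.15, 0.164], [0.581, 0.148, 0.162], [0.594, 0.15, 0.09], [0.593, 0.143, 0.097], [0.578, 0.156, 0.163], [0.578, 0.153, 0.165], [0.578, 0.151, 0.162], [0.578, 0.147, 0.164], [0.591, 0.144, 0.091], [0.575, 0.159, 0.161], [0.575, 0.156, 0.162], [0.574, 0.152, 0.166], [0.575, 0.15, 0.164], [0.575, 0.147, 0.164], [0.588, 0.149, 0.092], [0.585, 0.18, 0.09], [0.585, 0.177, 0.091], [0.572, 0.158, 0.166], [0.573, 0.157, 0.158], [0.572, 0.153, 0.161], [0.571, 0.149, 0.168], [0.573, 0.148, 0.158], [0.584, 0.149, 0.092], [0.582, 0.177, 0.09], [0.569, 0.158, 0.167], [0.569, 0.155, 0.165], [0.569, 0.152, 0.165], [0.569, 0.15, 0.164], [0.57, 0.148, 0.161], [0.582, 0.152, 0.091], [0.582, 0.15, 0.091], [0.566, 0.159, 0.162], [0.566, 0.155, 0.166], [0.566, 0.153, 0.163]]
```

View pics/crop1.png

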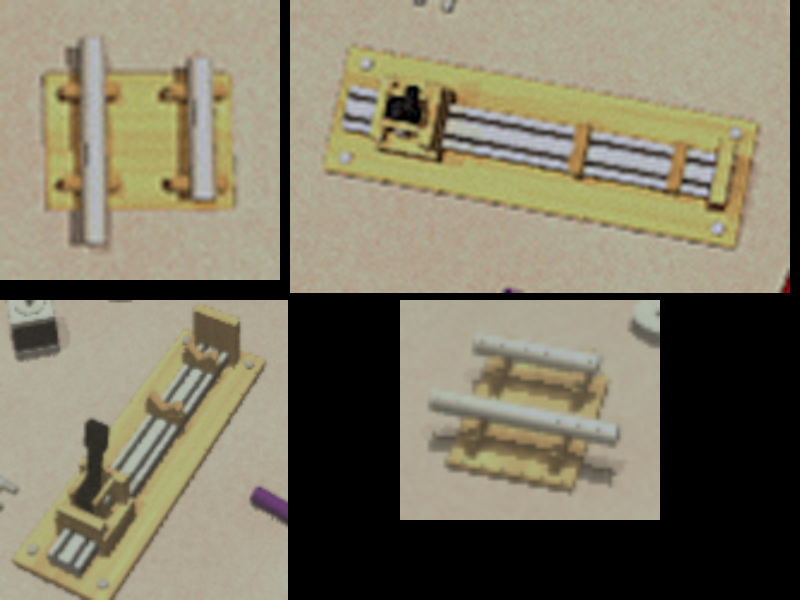

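The crop confirms the aluminium rod at (328,230), 158 mm long, as the long one; (355,226) is 106 mm. The jig lies at (0.556, 0.060) with its y axis at 79.2°, and the stop is at its far end. Next I move above the long rod.

```bash
cat >> h.py <<'E'
from scipy.spatial.transform import Rotation as Ro
JC=np.array([.5561,.0601]); JA=1.382; JY=np.array([np.cos(JA),np.sin(JA)]); JX=np.array([JY[1],-JY[0]])
def jig(x,y,z): return np.r_[JC+JX*x+JY*y,z]
def delta(pos,yaw,roll=np.pi,pitch=0,R1=None):
    o=env.get_obs(); R=Ro.from_euler("xyz",o["orientation"])
    T=Ro.from_euler("xyz",[roll,pitch,yaw]) if R1 is None else R1
    print("t",round(o["time_s"],2),"pos",o["eef_pos"].round(4),"rpy",o["orientation"].round(3),"w",o["gripper_width"].round(4),"F",o["wrist_force"].round(1))
    print(" d mm",(1000*R.inv().apply(np.array(pos)-o["eef_pos"])).round(1)," w",(R.inv()*T).as_rotvec().round(3))
E
python3 -c "
from h import *
delta([.478,-.317,.13],0)"
```

```text
Traceback (most recent call last):
  File "h.py", line 29, in delta
    print("t",round(o["time_s"],2),"pos",o["eef_pos"].round(4),"rpy",o["orientation"].round(3),"w",o["gripper_width"].round(4),"F",o["wrist_force"].round(1))
                                                                                                   ^^^^^^^^^^^^^^^^^^^^^^^^
AttributeError: 'float' object has no attribute 'round'
```

Request:
servo_tool(steps=[{"dx": 49, "dy": -29, "dz": 5, "wz": 0.05, "hand": 0.0}, {"dx": 98, "dy": -58, "dz": 15, "wz": 0.1, "hand": 0.0}, {"dx": 140, "dy": -84, "dz": 25, "wz": 0.15, "hand": 0.0}, {"dx": 185, "dy": -110, "dz": 35, "wz": 0.2, "hand": 0.0}, {"dx": 230, "dy": -136, "dz": 45, "wz": 0.234, "hand": 0.0}, {"dx": 275, "dy": -162, "dz": 55, "wz": 0.234, "hand": 0.0}, {"dx": 320, "dy": -188, "dz": 60, "wz": 0.234, "hand": 0.0}, {"dx": 360, "dy": -212, "dz": 65, "wz": 0.234, "hand": 0.0}])

```text
$.steps[0]: bad value
```

```bash
python3 -c "
from h import *
delta([.478,-.317,.13],0)"
```

```text
Traceback (most recent call last):
  File "h.py", line 29, in delta
    print("t",round(o["time_s"],2),"pos",o["eef_pos"].round(4),"rpy",o["orientation"].round(3),"w",o["gripper_width"].round(4),"F",o["wrist_force"].round(1))
                                                                                                   ^^^^^^^^^^^^^^^^^^^^^^^^
AttributeError: 'float' object has no attribute 'round'
```

```bash
sed -i 's/o\["gripper_width"\].round(4)/round(float(o["gripper_width"]),4)/' h.py; python3 -c "
from h import *
delta([.478,-.317,.13],0)"
```

```text
t 0.1 pos [ 0.1505 -0.6317  0.2135] rpy [-3.14  -0.     0.234] w 0.095 F [-0.5  0.   0.8]
 d mm [ 391.5 -230.1   84. ]  w [-0.002  0.     0.234]
```

Request:
servo_tool(steps=[{"dx": 49, "dy": -29, "dz": 5, "wx": 0, "wy": 0, "wz": 0.05, "hand": 0}, {"dx": 98, "dy": -58, "dz": 15, "wx": 0, "wy": 0, "wz": 0.1, "hand": 0}, {"dx": 140, "dy": -84, "dz": 25, "wx": 0, "wy": 0, "wz": 0.15, "hand": 0}, {"dx": 185, "dy": -110, "dz": 35, "wx": 0, "wy": 0, "wz": 0.2, "hand": 0}, {"dx": 230, "dy": -136, "dz": 45, "wx": 0, "wy": 0, "wz": 0.234, "hand": 0}, {"dx": 275, "dy": -162, "dz": 55, "wx": 0, "wy": 0, "wz": 0.234, "hand": 0}, {"dx": 320, "dy": -188, "dz": 60, "wx": 0, "wy": 0, "wz": 0.234, "hand": 0}, {"dx": 360, "dy": -212, "dz": 65, "wx": 0, "wy": 0, "wz": 0.234, "hand": 0}])

```text
time_s: 0.9
eef_pos: [0.4355, -0.3564, 0.1507]
orientation: [-3.139, 0.001, -0.0]
wrist_force: [0.7, -0.3, -0.6]
gripper_width: 0.048
```

```bash
python3 -c "
from h import *
delta([.478,-.317,.13],0)"
```

```text
t 0.9 pos [ 0.4355 -0.3564  0.1507] rpy [-3.139e+00  1.000e-03 -0.000e+00] w 0.048 F [ 0.7 -0.3 -0.6]
 d mm [ 42.5 -39.3  20.8]  w [-0.002  0.001 -0.   ]
```

Request:
servo_tool(steps=[{"dx": 30, "dy": -28, "dz": 10, "wx": 0, "wy": 0, "wz": 0, "hand": 0}, {"dx": 42.5, "dy": -39.5, "dz": 20, "wx": 0, "wy": 0, "wz": 0, "hand": 0}, {"dx": 42.5, "dy": -39.5, "dz": 20, "wx": 0, "wy": 0, "wz": 0, "hand": 0}, {"dx": 42.5, "dy": -39.5, "dz": 45, "wx": 0, "wy": 0, "wz": 0, "hand": 0}, {"dx": 42.5, "dy": -39.5, "dz": 70, "wx": 0, "wy": 0, "wz": 0, "hand": 0}, {"dx": 42.5, "dy": -39.5, "dz": 95, "wx": 0, "wy": 0, "wz": 0, "hand": 0}, {"dx": 42.5, "dy": -39.5, "dz": 115, "wx": 0, "wy": 0, "wz": 0, "hand": 0}, {"dx": 42.5, "dy": -39.5, "dz": 123, "wx": 0, "wy": 0, "wz": 0, "hand": 0}])

```text
time_s: 1.7
eef_pos: [0.4755, -0.3169, 0.0254]
orientation: [-3.137, 0.005, -0.002]
wrist_force: [-0.7, 0.4, 0.7]
gripper_width: 0.048
```

```bash
python3 - <<'E'
from h import *
delta([.478,-.317,.027],0)
s,_=shot("side"); t,_=shot("top")
o=np.zeros((420,800,3),np.uint8)
o[:400,:480]=cv2.resize(s[140:240,260:380],None,fx=4,fy=4); o[:320,490:790]=cv2.resize(t[190:270,300:375],None,fx=4,fy=4)
cv2.imwrite("pics/g1.png",o[...,::-1])
E
```

```text
t 1.7 pos [ 0.4755 -0.3169  0.0254] rpy [-3.137e+00  5.000e-03 -2.000e-03] w 0.048 F [-0.7  0.4  0.7]
 d mm [ 2.5  0.1 -1.6]  w [-0.005  0.005 -0.002]
```

View pics/g1.png

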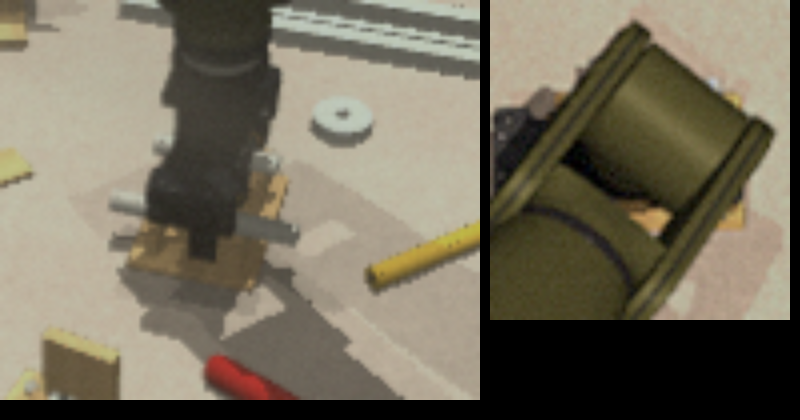

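The side crop shows the fingers straddling the long rod midway between its vees (crop 205,245). I close and lift.

Request:
servo_tool(steps=[{"dx": 2, "dy": 0, "dz": -1, "wx": 0, "wy": 0, "wz": 0, "hand": 0}, {"dx": 2, "dy": 0, "dz": -1, "wx": 0, "wy": 0, "wz": 0, "hand": 1}, {"dx": 2, "dy": 0, "dz": -1, "wx": 0, "wy": 0, "wz": 0, "hand": 1}, {"dx": 2, "dy": 0, "dz": -1, "wx": 0, "wy": 0, "wz": 0, "hand": 1}, {"dx": 2, "dy": 0, "dz": -1, "wx": 0, "wy": 0, "wz": 0, "hand": 1}, {"dx": 2, "dy": 0, "dz": -10, "wx": 0, "wy": 0, "wz": 0, "hand": 1}, {"dx": 2, "dy": 0, "dz": -40, "wx": 0, "wy": 0, "wz": 0, "hand": 1}, {"dx": 2, "dy": 0, "dz": -80, "wx": 0, "wy": 0, "wz": 0, "hand": 1}])

```text
time_s: 2.6
eef_pos: [0.4767, -0.3154, 0.1047]
orientation: [-3.133, 0.008, -0.002]
wrist_force: [1.3, 0.3, -1.5]
gripper_width: 0.0193
```

```bash
python3 - <<'E'
from h import *
delta(jig(0,-91,0)*0+np.r_[jig(0,-.091,0)[:2],.16],1.382)
E
```

```text
t 2.6 pos [ 0.4767 -0.3154  0.1047] rpy [-3.133e+00  8.000e-03 -2.000e-03] w 0.0193 F [ 1.3  0.3 -1.5]
 d mm [  61.3 -286.7  -53.4]  w [-1.300e-02  1.000e-03 -1.384e+00]
```

Request:
servo_tool(steps=[{"dx": 6, "dy": -20, "dz": -30, "wx": 0, "wy": 0, "wz": -0.1, "hand": 1}, {"dx": 14, "dy": -60, "dz": -54, "wx": 0, "wy": 0, "wz": -0.24, "hand": 1}, {"dx": 22, "dy": -100, "dz": -54, "wx": -0.01, "wy": 0, "wz": -0.38, "hand": 1}, {"dx": 30, "dy": -140, "dz": -54, "wx": -0.01, "wy": 0, "wz": -0.52, "hand": 1}, {"dx": 38, "dy": -180, "dz": -54, "wx": -0.01, "wy": 0, "wz": -0.66, "hand": 1}, {"dx": 46, "dy": -215, "dz": -54, "wx": -0.01, "wy": 0, "wz": -0.8, "hand": 1}, {"dx": 54, "dy": -250, "dz": -54, "wx": -0.01, "wy": 0, "wz": -0.94, "hand": 1}, {"dx": 60, "dy": -275, "dz": -54, "wx": -0.01, "wy": 0, "wz": -1.08, "hand": 1}])

```text
time_s: 3.4
eef_pos: [0.5374, -0.0385, 0.1605]
orientation: [-3.138, 0.001, 1.086]
wrist_force: [0.6, 0.0, -1.5]
gripper_width: 0.0192
```

```bash
python3 - <<'E'
from h import *
delta(jig(0,-.091,.15),1.382)
E
```

```text
t 3.4 pos [ 0.5374 -0.0385  0.1605] rpy [-3.138e+00  1.000e-03  1.086e+00] w 0.0192 F [ 0.6  0.  -1.5]
 d mm [ 8.9 -2.8 10.5]  w [-0.004  0.    -0.296]
```

Request:
servo_tool(steps=[{"dx": 5, "dy": -2, "dz": 5, "wx": 0, "wy": 0, "wz": -0.14, "hand": 1}, {"dx": 9, "dy": -3, "dz": 15, "wx": 0, "wy": 0, "wz": -0.25, "hand": 1}, {"dx": 9, "dy": -3, "dz": 35, "wx": 0, "wy": 0, "wz": -0.296, "hand": 1}, {"dx": 9, "dy": -3, "dz": 60, "wx": 0, "wy": 0, "wz": -0.296, "hand": 1}, {"dx": 9, "dy": -3, "dz": 62, "wx": 0, "wy": 0, "wz": -0.296, "hand": 1}, {"dx": 9, "dy": -3, "dz": 62, "wx": 0, "wy": 0, "wz": -0.296, "hand": 1}])

```text
time_s: 4.0
eef_pos: [0.5379, -0.0287, 0.0979]
orientation: [-3.136, -0.001, 1.382]
wrist_force: [0.2, 0.5, -1.8]
gripper_width: 0.0191
```

```bash
python3 - <<'E'
from h import *
delta(jig(0,-.091,.044),1.382)
o=env.get_obs(); zr=o["eef_pos"][2]+.019
s,d=shot("side"); t,_=shot("top")
for n,im in(("side",s),("top",t)):
    for e in(-.171,-.011):
        p=proj(n,[jig(0,e,zr)])[0]; q=proj(n,[jig(0,e,.062)])[0]; print(n,e,p.round(1),q.round(1))
out=np.zeros((600,800,3),np.uint8)
a=cv2.resize(s[205:345,195:325],None,fx=4,fy=4,interpolation=cv2.INTER_CUBIC); out[:560,:520]=a
b=cv2.resize(t[170:250,180:290],None,fx=2.5,fy=2.5); out[:200,525:800]=b
for e in(-.171,-.011):
    p=(proj("side",[jig(0,e,zr)])[0]-[195,205])*4+1.5; cv2.drawMarker(out,tuple(int(v) for v in p),(255,0,0),cv2.MARKER_CROSS,12)
for X in(jig(-.03,-.175,.086),jig(.03,-.175,.086),jig(0,.095,.062),jig(-.028,.155,.064),jig(.028,.155,.064)):
    p=(proj("side",[X])[0]-[195,205])*4+1.5; cv2.drawMarker(out,tuple(int(v) for v in p),(0,0,255),cv2.MARKER_CROSS,12)
cv2.imwrite("pics/p1.png",out[...,::-1])
E
```

```text
t 4.0 pos [ 0.5379 -0.0287  0.0979] rpy [-3.136e+00 -1.000e-03  1.382e+00] w 0.0191 F [ 0.2  0.5 -1.8]
 d mm [-0.4  1.5 53.9]  w [-0.006 -0.001 -0.   ]
side -0.171 [280.7 218.2] [280.7 231.4]
side -0.011 [253.1 255.5] [254.  268.6]
top -0.171 [259.9 212.7] [260.  215.1]
top -0.011 [206.9 202.7] [209.  205.4]
```

View pics/p1.png

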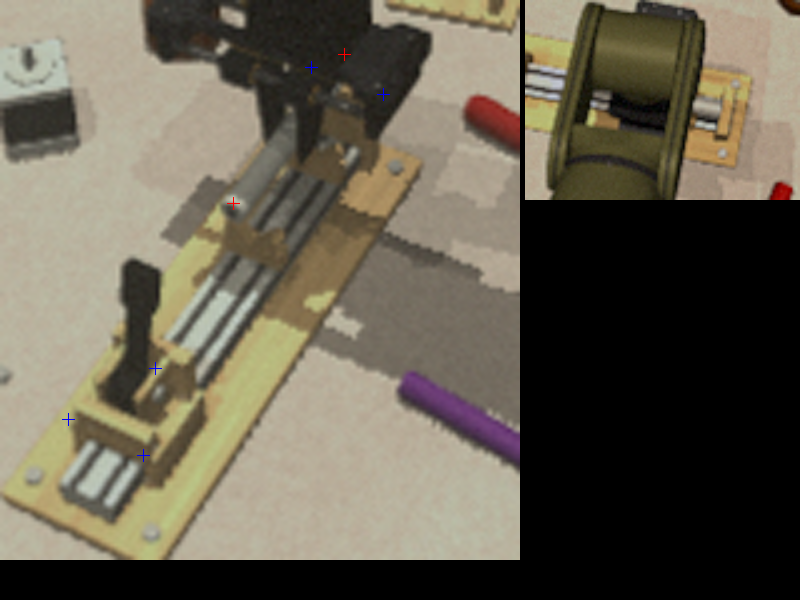

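Side crop: the near rod end (233,203) matches the prediction and the rod is over the vees. I lower it with about 8 mm of clearance from the end plate.

Request:
servo_tool(steps=[{"dx": 3.5, "dy": 1.5, "dz": 10, "wx": 0, "wy": 0, "wz": 0, "hand": 1}, {"dx": 3.5, "dy": 1.5, "dz": 22, "wx": 0, "wy": 0, "wz": 0, "hand": 1}, {"dx": 3.5, "dy": 1.5, "dz": 32, "wx": 0, "wy": 0, "wz": 0, "hand": 1}, {"dx": 3.5, "dy": 1.5, "dz": 40, "wx": 0, "wy": 0, "wz": 0, "hand": 1}, {"dx": 3.5, "dy": 1.5, "dz": 46, "wx": 0, "wy": 0, "wz": 0, "hand": 1}, {"dx": 3.5, "dy": 1.5, "dz": 49, "wx": 0, "wy": 0, "wz": 0, "hand": 1}, {"dx": 3.5, "dy": 1.5, "dz": 50.5, "wx": 0, "wy": 0, "wz": 0, "hand": 1}, {"dx": 3.5, "dy": 1.5, "dz": 51, "wx": 0, "wy": 0, "wz": 0, "hand": 1}])

```text
time_s: 4.9
eef_pos: [0.5417, -0.026, 0.0489]
orientation: [-3.14, -0.001, 1.382]
wrist_force: [-0.3, -0.5, -1.6]
gripper_width: 0.0194
```

Request:
servo_tool(steps=[{"dx": 0, "dy": -1, "dz": 1.5, "wx": 0, "wy": 0, "wz": 0, "hand": 1}, {"dx": 0, "dy": -2, "dz": 3, "wx": 0, "wy": 0, "wz": 0, "hand": 1}, {"dx": 0, "dy": -2, "dz": 4, "wx": 0, "wy": 0, "wz": 0, "hand": 1}, {"dx": 0, "dy": -2, "dz": 4.5, "wx": 0, "wy": 0, "wz": 0, "hand": 1}, {"dx": 0, "dy": -2, "dz": 4.5, "wx": 0, "wy": 0, "wz": 0, "hand": 1}])

```text
time_s: 5.4
eef_pos: [0.5418, -0.0259, 0.0465]
orientation: [3.139, -0.001, 1.382]
wrist_force: [0.9, -0.6, 5.2]
gripper_width: 0.0193
```

Request:
servo_tool(steps=[{"dx": 0, "dy": 0, "dz": -2, "wx": 0, "wy": 0, "wz": 0, "hand": 1}, {"dx": 0, "dy": 3, "dz": -1.5, "wx": 0, "wy": 0, "wz": 0, "hand": 1}, {"dx": 0, "dy": 3, "dz": 0, "wx": 0, "wy": 0, "wz": 0, "hand": 1}, {"dx": 0, "dy": 3, "dz": 1, "wx": 0, "wy": 0, "wz": 0, "hand": 1}, {"dx": 0, "dy": 3, "dz": 1.5, "wx": 0, "wy": 0, "wz": 0, "hand": 1}])

```text
time_s: 5.9
eef_pos: [0.5447, -0.0265, 0.0479]
orientation: [3.141, -0.001, 1.382]
wrist_force: [-11.6, 0.4, 21.2]
gripper_width: 0.019
```

```bash
python3 - <<'E'
from h import *
delta(jig(0,-.087,.044),1.382); print(env.get_obs()["ft_torque"])
s,d=shot("side"); t,_=shot("top")
out=np.zeros((600,800,3),np.uint8)
out[:600,:480]=cv2.resize(s[215:315,225:305],None,fx=6,fy=6,interpolation=cv2.INTER_CUBIC)
out[:300,490:790]=cv2.resize(t[190:240,235:285],None,fx=6,fy=6,interpolation=cv2.INTER_CUBIC)
cv2.imwrite("pics/p2.png",out[...,::-1])
E
```

```text
t 5.9 pos [ 0.5447 -0.0265  0.0479] rpy [ 3.141e+00 -1.000e-03  1.382e+00] w 0.019 F [-11.6   0.4  21.2]
 d mm [ 0.2 -5.1  3.9]  w [ 0.001 -0.001 -0.   ]
[ 0.15606376  1.78536064 -0.0350615 ]
```

View pics/p2.png

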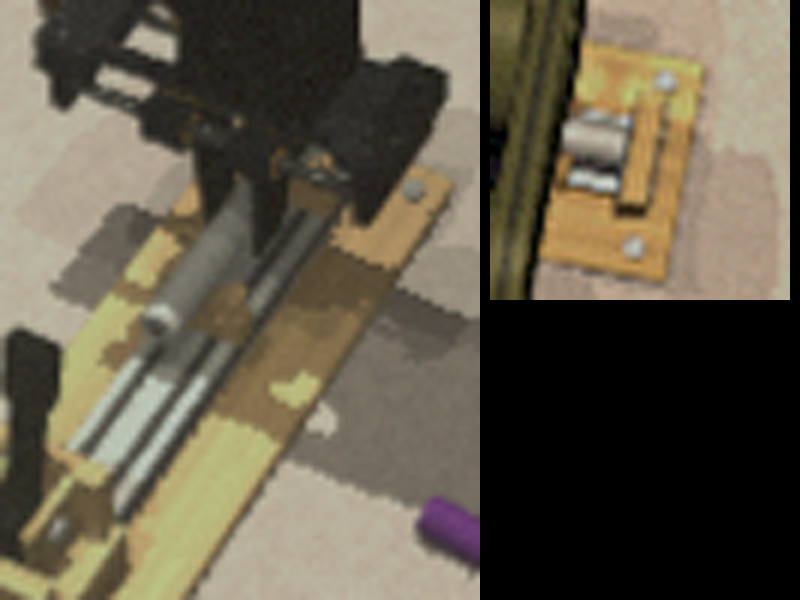

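Both views show the rod sitting on the +x flank of the vees, and the wrist force of -11.6 N in x agrees. I lift slightly, shift about 6 mm towards the jig's -x and lower again.

Request:
servo_tool(steps=[{"dx": 0, "dy": -2, "dz": -3, "wx": 0, "wy": 0, "wz": 0, "hand": 1}, {"dx": 0, "dy": -5, "dz": -3, "wx": 0, "wy": 0, "wz": 0, "hand": 1}, {"dx": 0, "dy": -6, "dz": -1, "wx": 0, "wy": 0, "wz": 0, "hand": 1}, {"dx": 0, "dy": -6, "dz": 1, "wx": 0, "wy": 0, "wz": 0, "hand": 1}, {"dx": 0, "dy": -6, "dz": 2, "wx": 0, "wy": 0, "wz": 0, "hand": 1}, {"dx": 0, "dy": -6, "dz": 2.5, "wx": 0, "wy": 0, "wz": 0, "hand": 1}])

```text
time_s: 6.6
eef_pos: [0.5411, -0.0257, 0.0472]
orientation: [3.136, -0.001, 1.382]
wrist_force: [1.0, 0.9, 8.2]
gripper_width: 0.0193
```

```bash
python3 - <<'E'
from h import *
delta(jig(0,-.087,.044),1.382); print(env.get_obs()["ft_torque"])
s,d=shot("side"); t,_=shot("top")
out=np.zeros((600,800,3),np.uint8)
out[:600,:480]=cv2.resize(s[235:295,235:283],None,fx=10,fy=10,interpolation=cv2.INTER_CUBIC)
out[:300,490:790]=cv2.resize(t[190:240,235:285],None,fx=6,fy=6,interpolation=cv2.INTER_CUBIC)
# vee -50 block outline predicted & rail edges
for X,c in((jig(0,-.007,.062),(255,0,0)),(jig(0,-.044,.054),(0,0,255)),(jig(-.02,0.03,.032),(0,255,0)),(jig(.02,0.03,.032),(0,255,0))):
    p=(proj("side",[X])[0]-[235,235])*10+4.5; cv2.drawMarker(out,tuple(int(v) for v in p),c,cv2.MARKER_CROSS,14)
cv2.imwrite("pics/p3.png",out[...,::-1])
P=cloud("side",d)
hs=cv2.cvtColor(s,cv2.COLOR_RGB2HSV)
q=P[235:295,235:283].reshape(-1,3); sat=hs[235:295,235:283,1].ravel()
J=np.c_[(q[:,:2]-JC)@JX,(q[:,:2]-JC)@JY,q[:,2]]*1000
m=(J[:,2]>55)&(J[:,1]<0)&(J[:,1]>-40)&(abs(J[:,0])<40)
print("rod pts",J[m].round(0)[:40].tolist())
m=(abs(J[:,1]+44)<6)&(J[:,2]>40)&(abs(J[:,0])<40); print("vee",np.sort(J[m][:,0]).round(0), J[m][:,2].max())
E
```

```text
t 6.6 pos [ 0.5411 -0.0257  0.0472] rpy [ 3.136e+00 -1.000e-03  1.382e+00] w 0.0193 F [1.  0.9 8.2]
 d mm [ 0.1 -1.4  3.2]  w [ 0.006 -0.001 -0.   ]
[-0.13006439 -0.33065412  0.04489497]
rod pts [[23.0, -39.0, 61.0], [20.0, -40.0, 62.0], [9.0, -39.0, 68.0], [5.0, -37.0, 73.0], [3.0, -39.0, 72.0], [24.0, -36.0, 59.0], [19.0, -34.0, 64.0], [19.0, -38.0, 60.0], [17.0, -40.0, 59.0], [8.0, -31.0, 73.0], [5.0, -32.0, 73.0], [3.0, -35.0, 72.0], [3.0, -39.0, 68.0], [-1.0, -37.0, 71.0], [23.0, -34.0, 57.0], [18.0, -32.0, 62.0], [17.0, -35.0, 60.0], [16.0, -38.0, 57.0], [7.0, -30.0, 71.0], [6.0, -33.0, 68.0], [1.0, -31.0, 73.0], [-0.0, -33.0, 71.0], [-3.0, -34.0, 72.0], [-4.0, -37.0, 69.0], [16.0, -33.0, 58.0], [8.0, -25.0, 70.0], [4.0, -25.0, 73.0], [2.0, -27.0, 71.0], [1.0, -29.0, 70.0], [-3.0, -30.0, 72.0], [-4.0, -32.0, 70.0], [-6.0, -35.0, 67.0], [-6.0, -39.0, 64.0], [8.0, -21.0, 71.0], [6.0, -23.0, 70.0], [3.0, -23.0, 72.0], [1.0, -25.0, 70.0], [-2.0, -25.0, 71.0], [-2.0, -30.0, 67.0], [-5.0, -31.0, 68.0]]
vee [-29. -28. -22. -21. -20. -19. -19. -18. -18. -17. -16. -14. -13. -13.
 -13. -13.  -9.  -9.  -8.  -8.  -7.  -6.  -6.  -6.  -6.  -5.  -5.  -4.
  -4.  -3.  -2.  -2.  -1.   1.   3.   3.   3.   4.   4.   5.   5.   6.
   9.   9.  12.  15.  15.  15.  17.  18.  19.  19.  20.  22.  23.  23.
  24.  24.  28.  34.  34.] 148.9528414001832
```

View pics/p3.png

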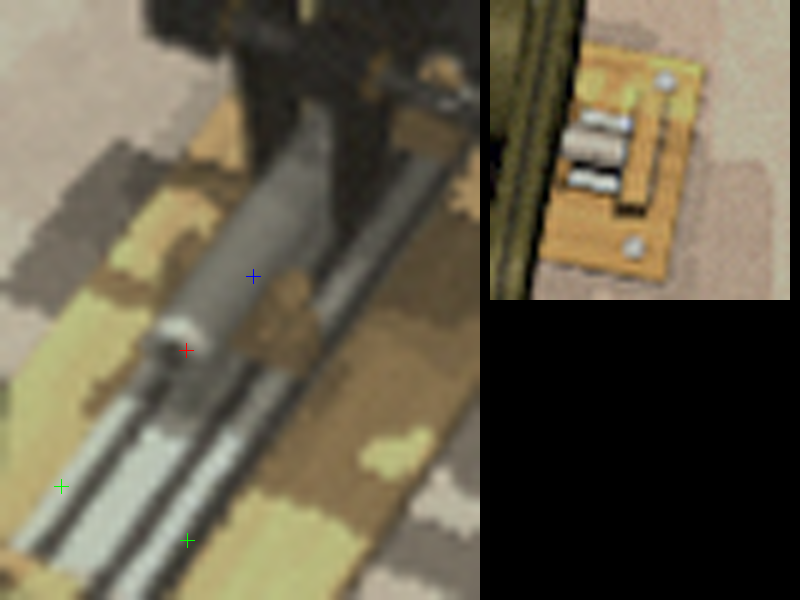

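The rod's top is at about 72 mm by depth, so its axis is near 62 mm. The top view shows it centred between the rail edges, with 8 N of contact, so it is seated. I release and rise.

Request:
servo_tool(steps=[{"dx": 0, "dy": 0, "dz": 0, "wx": 0, "wy": 0, "wz": 0, "hand": 1}, {"dx": 0, "dy": 0, "dz": 0, "wx": 0, "wy": 0, "wz": 0, "hand": 0.4}, {"dx": 0, "dy": 0, "dz": 0, "wx": 0, "wy": 0, "wz": 0, "hand": 0}, {"dx": 0, "dy": 0, "dz": 0, "wx": 0, "wy": 0, "wz": 0, "hand": 0}, {"dx": 0, "dy": 0, "dz": -10, "wx": 0, "wy": 0, "wz": 0, "hand": 0}, {"dx": 0, "dy": 0, "dz": -40, "wx": 0, "wy": 0, "wz": 0, "hand": 0}, {"dx": 0, "dy": 0, "dz": -80, "wx": 0, "wy": 0, "wz": 0, "hand": 0}, {"dx": 0, "dy": 0, "dz": -125, "wx": 0, "wy": 0, "wz": 0, "hand": 0}])

```text
time_s: 7.5
eef_pos: [0.5393, -0.0256, 0.1728]
orientation: [3.138, -0.001, 1.382]
wrist_force: [1.0, -0.5, -0.2]
gripper_width: 0.0479
```

Request:
servo_tool(steps=[{"dx": 0, "dy": 20, "dz": -30, "wx": 0, "wy": 0, "wz": 0, "hand": 1}, {"dx": 0, "dy": 20, "dz": -75, "wx": 0, "wy": 0, "wz": 0, "hand": 1}, {"dx": -20, "dy": -30, "dz": -80, "wx": 0, "wy": 0, "wz": 0, "hand": 1}, {"dx": -40, "dy": -75, "dz": -80, "wx": 0, "wy": 0, "wz": 0, "hand": 1}, {"dx": -60, "dy": -120, "dz": -80, "wx": 0, "wy": 0, "wz": 0, "hand": 1}, {"dx": -80, "dy": -160, "dz": -80, "wx": 0, "wy": 0, "wz": 0, "hand": 1}])

```text
time_s: 8.1
eef_pos: [0.365, -0.0739, 0.2527]
orientation: [3.137, -0.0, 1.383]
wrist_force: [-0.3, -1.1, 1.3]
gripper_width: 0.0049
```

```bash
python3 - <<'E'
from h import *
delta(jig(0,.2,.2),1.382)
s,ds=shot("side"); t,dt=shot("top")
out=np.zeros((600,800,3),np.uint8)
out[:560,:480]=cv2.resize(s[205:345,195:315],None,fx=4,fy=4,interpolation=cv2.INTER_CUBIC)
out[:240,490:790]=cv2.resize(t[170:250,145:285],(300,240)) if 0 else cv2.resize(t[165:250,140:280],(300,240))
cv2.imwrite("pics/p4.png",out[...,::-1])
for n,im,d in(("top",t,dt),("side",s,ds)):
    P=cloud(n,d).reshape(-1,3); J=np.c_[(P[:,:2]-JC)@JX,(P[:,:2]-JC)@JY,P[:,2]]*1000
    hsv=cv2.cvtColor(im,cv2.COLOR_RGB2HSV).reshape(-1,3); sat,val=hsv[:,1],hsv[:,2]
    near=(abs(J[:,0])<60)&(abs(J[:,1])<195)
    r=near&(J[:,2]>66)&(J[:,2]<80)&(sat<60)&(val>60)&(J[:,1]<60)
    A=J[r]; print(n,"rod",len(A),"y",np.percentile(A[:,1],[0,3,50,97,100]).round(1),"x",np.median(A[:,0]).round(1),"z",np.median(A[:,2]).round(1))
    for lo,hi in((-160,-120),(-100,-60),(-40,-10)):
        B=A[(A[:,1]>lo)&(A[:,1]<hi)]; print("  ",lo,len(B),np.median(B,0).round(1) if len(B) else 0)
    k=near&(J[:,2]>100)&(val<60); print("  lever",k.sum(),np.percentile(J[k],[5,50,95],axis=0).round(0).tolist() if k.sum() else 0)
    k=near&(sat>80)&(J[:,2]>40)&(J[:,1]>40); print("  stop",k.sum(),np.percentile(J[k],[2,10,50,90,98],axis=0).round(0).tolist())
    k=near&(sat>80)&(J[:,2]>74)&(J[:,1]<-150); print("  plate",k.sum(),np.percentile(J[k],[5,50,95],axis=0).round(0).tolist())
E
```

```text
t 8.1 pos [ 0.365  -0.0739  0.2527] rpy [ 3.137 -0.     1.383] w 0.0049 F [-0.3 -1.1  1.3]
 d mm [367.4 162.7  53.5]  w [ 0.004 -0.     0.001]
top rod 285 y [-161.6 -157.5  -82.    -6.3   -1.3] x -1.2 z 70.9
   -160 72 [  -1.1 -141.5   70.8]
   -100 72 [ -1.3 -79.6  71.3]
   -40 55 [ -0.9 -25.9  71. ]
  lever 40 [[-13.0, 89.0, 143.0], [-4.0, 93.0, 162.0], [10.0, 101.0, 167.0]]
  stop 377 [[-33.0, 86.0, 42.0], [-28.0, 87.0, 46.0], [-7.0, 108.0, 70.0], [23.0, 139.0, 90.0], [30.0, 144.0, 163.0]]
  plate 94 [[-29.0, -177.0, 80.0], [-1.0, -171.0, 86.0], [26.0, -164.0, 92.0]]
side rod 234 y [-167.1 -158.5  -77.2   -5.5   -1.4] x 2.1 z 69.3
   -160 55 [   2.3 -140.4   69.1]
   -100 55 [  2.9 -80.   69.7]
   -40 45 [  0.8 -22.9  69. ]
  lever 150 [[-8.0, 93.0, 106.0], [-0.0, 102.0, 144.0], [10.0, 111.0, 162.0]]
  stop 522 [[-29.0, 89.0, 42.0], [-25.0, 95.0, 44.0], [-12.0, 124.0, 62.0], [21.0, 146.0, 85.0], [31.0, 147.0, 87.0]]
  plate 106 [[-25.0, -177.0, 75.0], [1.0, -168.0, 83.0], [28.0, -162.0, 86.0]]
```

View pics/p4.png

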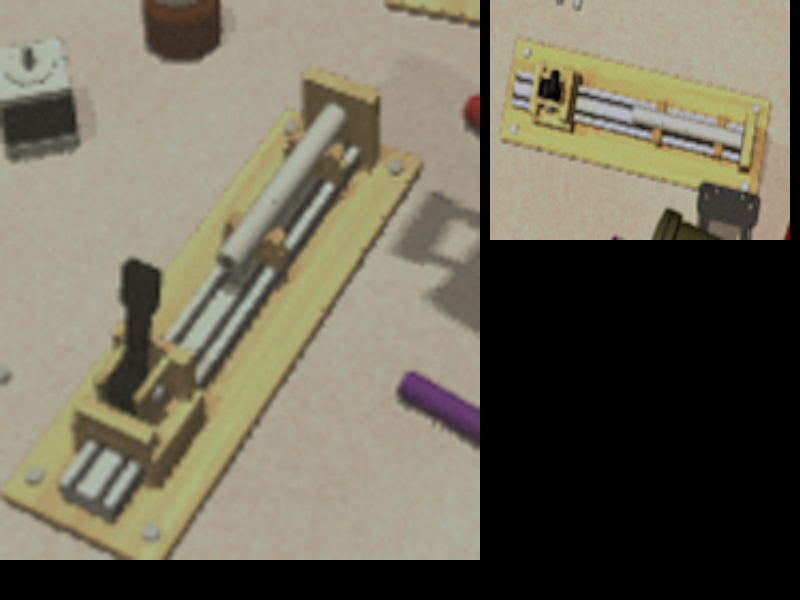

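The view shows the rod lying in both vees, level, one end about 2 mm from the end plate (side crop, 225,255 to 335,115). The stop's face is at about +87 mm and its back at +147 mm by the base rectangle. The end plate's inner face measures -164.5 mm, so the jig's origin sits about 10 mm up from the base centre; I correct for that. Next I go behind the stop with closed fingers.

```bash
sed -i 's/JC=np.array(\[.5561,.0601\])/JC=np.array([.5581,.0704])/' h.py
```

Request:
servo_tool(steps=[{"dx": 43, "dy": 20, "dz": 0, "wx": 0, "wy": 0, "wz": 0, "hand": 1}, {"dx": 86, "dy": 40, "dz": 0, "wx": 0, "wy": 0, "wz": 0, "hand": 1}, {"dx": 129, "dy": 60, "dz": 0, "wx": 0, "wy": 0, "wz": 0, "hand": 1}, {"dx": 172, "dy": 80, "dz": 0, "wx": 0, "wy": 0, "wz": 0, "hand": 1}, {"dx": 215, "dy": 100, "dz": 0, "wx": 0, "wy": 0, "wz": 0, "hand": 1}, {"dx": 258, "dy": 120, "dz": 0, "wx": 0, "wy": 0, "wz": 0, "hand": 1}, {"dx": 301, "dy": 140, "dz": 0, "wx": 0, "wy": 0, "wz": 0, "hand": 1}, {"dx": 344, "dy": 162, "dz": 0, "wx": 0, "wy": 0, "wz": 0, "hand": 1}])

```text
time_s: 9.0
eef_pos: [0.5894, 0.2349, 0.2539]
orientation: [3.135, 0.0, 1.38]
wrist_force: [0.2, -0.9, 0.9]
gripper_width: 0.0005
```

```bash
python3 -c "
from h import *
delta(jig(0,.170,.044),1.382)"
```

```text
t 9.0 pos [0.5894 0.2349 0.2539] rpy [3.135 0.    1.38 ] w 0.0005 F [ 0.2 -0.9  0.9]
 d mm [  2.7  -1.3 209.9]  w [ 0.007  0.    -0.002]
```

Request:
servo_tool(steps=[{"dx": 3, "dy": -1, "dz": 40, "wx": 0.007, "wy": 0, "wz": 0, "hand": 1}, {"dx": 3, "dy": -1, "dz": 80, "wx": 0.007, "wy": 0, "wz": 0, "hand": 1}, {"dx": 3, "dy": -1, "dz": 120, "wx": 0.007, "wy": 0, "wz": 0, "hand": 1}, {"dx": 3, "dy": -1, "dz": 155, "wx": 0.007, "wy": 0, "wz": 0, "hand": 1}, {"dx": 3, "dy": -1, "dz": 185, "wx": 0.007, "wy": 0, "wz": 0, "hand": 1}, {"dx": 3, "dy": -1, "dz": 203, "wx": 0.007, "wy": 0, "wz": 0, "hand": 1}, {"dx": 3, "dy": -1, "dz": 209, "wx": 0.007, "wy": 0, "wz": 0, "hand": 1}, {"dx": -10, "dy": -1, "dz": 210, "wx": 0.007, "wy": 0, "wz": 0, "hand": 1}])

```text
time_s: 9.8
eef_pos: [0.5883, 0.2257, 0.0439]
orientation: [-3.142, 0.0, 1.381]
wrist_force: [-0.2, 0.1, 0.6]
gripper_width: 0.0006
```

Request:
servo_tool(steps=[{"dx": -6, "dy": 0, "dz": 0, "wx": 0, "wy": 0, "wz": 0, "hand": 1}, {"dx": -14, "dy": 0, "dz": 0, "wx": 0, "wy": 0, "wz": 0, "hand": 1}, {"dx": -22, "dy": 0, "dz": 0, "wx": 0, "wy": 0, "wz": 0, "hand": 1}, {"dx": -30, "dy": 0, "dz": 0, "wx": 0, "wy": 0, "wz": 0, "hand": 1}, {"dx": -38, "dy": 0, "dz": 0, "wx": 0, "wy": 0, "wz": 0, "hand": 1}, {"dx": -44, "dy": 0, "dz": 0, "wx": 0, "wy": 0, "wz": 0, "hand": 1}])

```text
time_s: 10.4
eef_pos: [0.581, 0.1821, 0.0452]
orientation: [3.139, -0.001, 1.381]
wrist_force: [1.6, 4.8, 3.5]
gripper_width: 0.0004
```

```bash
python3 -c "
from h import *
delta(jig(0,.055,.044),1.382)"
```

```text
t 10.4 pos [0.581  0.1821 0.0452] rpy [ 3.139e+00 -1.000e-03  1.381e+00] w 0.0004 F [1.6 4.8 3.5]
 d mm [-59.   -1.4   1.2]  w [ 0.002 -0.001 -0.001]
```

Request:
servo_tool(steps=[{"dx": -8, "dy": 0, "dz": 0, "wx": 0, "wy": 0, "wz": 0, "hand": 1}, {"dx": -16, "dy": 0, "dz": 0, "wx": 0, "wy": 0, "wz": 0, "hand": 1}, {"dx": -24, "dy": 0, "dz": 0, "wx": 0, "wy": 0, "wz": 0, "hand": 1}, {"dx": -32, "dy": 0, "dz": 0, "wx": 0, "wy": 0, "wz": 0, "hand": 1}, {"dx": -39, "dy": 0, "dz": 0, "wx": 0, "wy": 0, "wz": 0, "hand": 1}, {"dx": -45, "dy": 0, "dz": 0, "wx": 0, "wy": 0, "wz": 0, "hand": 1}, {"dx": -47, "dy": 0, "dz": 0, "wx": 0, "wy": 0, "wz": 0, "hand": 1}])

```text
time_s: 11.1
eef_pos: [0.572, 0.1353, 0.0452]
orientation: [3.139, -0.001, 1.381]
wrist_force: [1.0, 4.7, 1.3]
gripper_width: 0.0002
```

Request:
servo_tool(steps=[{"dx": -2, "dy": 0, "dz": 0, "wx": 0, "wy": 0, "wz": 0, "hand": 1}, {"dx": -4, "dy": 0, "dz": 0, "wx": 0, "wy": 0, "wz": 0, "hand": 1}, {"dx": -6, "dy": 0, "dz": 0, "wx": 0, "wy": 0, "wz": 0, "hand": 1}])

```text
time_s: 11.4
eef_pos: [0.5708, 0.1294, 0.0452]
orientation: [3.139, -0.001, 1.381]
wrist_force: [1.9, 4.4, 2.9]
gripper_width: 0.0004
```

```bash
python3 -c "
from h import *
delta(jig(0,.055,.044),1.382)"
```

```text
t 11.4 pos [0.5708 0.1294 0.0452] rpy [ 3.139e+00 -1.000e-03  1.381e+00] w 0.0004 F [1.9 4.4 2.9]
 d mm [-5.3 -1.4  1.2]  w [ 0.002 -0.001 -0.001]
```

Still only sliding friction; I continue in small steps.

Request:
servo_tool(steps=[{"dx": -1.5, "dy": 0, "dz": 0, "wx": 0, "wy": 0, "wz": 0, "hand": 1}, {"dx": -3, "dy": 0, "dz": 0, "wx": 0, "wy": 0, "wz": 0, "hand": 1}, {"dx": -4, "dy": 0, "dz": 0, "wx": 0, "wy": 0, "wz": 0, "hand": 1}])

```text
time_s: 11.7
eef_pos: [0.5701, 0.1256, 0.0452]
orientation: [3.139, -0.002, 1.381]
wrist_force: [0.6, 5.3, 2.2]
gripper_width: 0.0008
```

Request:
servo_tool(steps=[{"dx": -1, "dy": 0, "dz": 0, "wx": 0, "wy": 0, "wz": 0, "hand": 1}, {"dx": -2, "dy": 0, "dz": 0, "wx": 0, "wy": 0, "wz": 0, "hand": 1}])

```text
time_s: 11.9
eef_pos: [0.5699, 0.1243, 0.0452]
orientation: [3.139, -0.003, 1.38]
wrist_force: [2.9, 7.6, 1.6]
gripper_width: 0.0
```

Request:
servo_tool(steps=[{"dx": -1, "dy": 0, "dz": 0, "wx": 0, "wy": 0, "wz": 0, "hand": 1}, {"dx": -2, "dy": 0, "dz": 0, "wx": 0, "wy": 0, "wz": 0, "hand": 1}])

```text
time_s: 12.1
eef_pos: [0.5699, 0.1243, 0.0453]
orientation: [3.138, -0.008, 1.379]
wrist_force: [3.2, 12.7, 0.1]
gripper_width: 0.0006
```

The force rises to 12.7 N with no movement, so the rod is trapped. The finger is at jig y = 0.0551, as predicted. One slightly firmer push, then I back off and go round over the lever.

Request:
servo_tool(steps=[{"dx": -1.5, "dy": 0, "dz": 0, "wx": 0, "wy": 0, "wz": 0, "hand": 1}, {"dx": -1.5, "dy": 0, "dz": 0, "wx": 0, "wy": 0, "wz": 0, "hand": 1}])

```text
time_s: 12.3
eef_pos: [0.5699, 0.1244, 0.0453]
orientation: [3.138, -0.011, 1.379]
wrist_force: [3.5, 9.9, 1.0]
gripper_width: 0.0004
```

Request:
servo_tool(steps=[{"dx": 8, "dy": 0, "dz": 0, "wx": 0, "wy": 0, "wz": 0, "hand": 1}, {"dx": 20, "dy": 0, "dz": 0, "wx": 0, "wy": 0, "wz": 0, "hand": 1}, {"dx": 30, "dy": 0, "dz": -30, "wx": 0, "wy": 0, "wz": 0, "hand": 1}, {"dx": 30, "dy": 0, "dz": -75, "wx": 0, "wy": 0, "wz": 0, "hand": 1}, {"dx": 30, "dy": 0, "dz": -120, "wx": 0, "wy": 0, "wz": 0, "hand": 1}, {"dx": 30, "dy": 0, "dz": -160, "wx": 0, "wy": 0, "wz": 0, "hand": 1}, {"dx": 30, "dy": 0, "dz": -175, "wx": 0, "wy": 0, "wz": 0, "hand": 1}, {"dx": 20, "dy": 0, "dz": -175, "wx": 0, "wy": 0, "wz": 0, "hand": 1}])

```text
time_s: 13.1
eef_pos: [0.5739, 0.1428, 0.2229]
orientation: [3.134, -0.012, 1.381]
wrist_force: [-0.0, -0.5, -0.7]
gripper_width: 0.0004
```

```bash
python3 - <<'E'
from h import *
delta(jig(0,-.065,.143),1.382)
E
```

```text
t 13.1 pos [0.5739 0.1428 0.2229] rpy [ 3.134 -0.012  1.381] w 0.0004 F [-0.  -0.5 -0.7]
 d mm [-140.    -2.3   78.3]  w [ 0.008 -0.012 -0.002]
```

Request:
servo_tool(steps=[{"dx": -35, "dy": -1, "dz": -5, "wx": 0.008, "wy": -0.012, "wz": 0, "hand": 1}, {"dx": -75, "dy": -2, "dz": -5, "wx": 0.008, "wy": -0.012, "wz": 0, "hand": 1}, {"dx": -115, "dy": -2, "dz": -5, "wx": 0.008, "wy": -0.012, "wz": 0, "hand": 1}, {"dx": -140, "dy": -2, "dz": -5, "wx": 0.008, "wy": -0.012, "wz": 0, "hand": 1}, {"dx": -140, "dy": -2, "dz": 25, "wx": 0.008, "wy": -0.012, "wz": 0, "hand": 1}, {"dx": -140, "dy": -2, "dz": 60, "wx": 0.008, "wy": -0.012, "wz": 0, "hand": 1}, {"dx": -140, "dy": -2, "dz": 78, "wx": 0.008, "wy": -0.012, "wz": 0, "hand": 1}, {"dx": -140, "dy": -2, "dz": 78, "wx": 0.008, "wy": -0.012, "wz": 0, "hand": 1}])

```text
time_s: 13.9
eef_pos: [0.5412, 0.0062, 0.1358]
orientation: [-3.128, 0.002, 1.38]
wrist_force: [0.1, -0.2, -0.4]
gripper_width: 0.0004
```

```bash
python3 - <<'E'
from h import *
delta(jig(0,-.065,.143),1.382)
# TCP deltas along arc, lever theta from vertical
p0=-.065
for th in np.arange(-.45,1.58,.15).tolist()+[1.57]:
    r=.082;h=.0065
    y=.015+r*np.sin(th)-h*np.cos(th)-.010; z=.072+r*np.cos(th)+h*np.sin(th)
    print(round(th,2),"jy",round(y*1000,1),"z",round(z*1000,1))
s,_=shot("side")
cv2.imwrite("pics/p5.png",cv2.resize(s[190:330,200:320],None,fx=4,fy=4,interpolation=cv2.INTER_CUBIC)[...,::-1])
E
```

```text
t 13.9 pos [0.5412 0.0062 0.1358] rpy [-3.128e+00  2.000e-03  1.380e+00] w 0.0004 F [ 0.1 -0.2 -0.4]
 d mm [ 1.3  4.4 -7.2]  w [-0.013  0.002 -0.002]
-0.45 jy -36.5 z 143.0
-0.3 jy -25.4 z 148.4
-0.15 jy -13.7 z 152.1
-0.0 jy -1.5 z 154.0
0.15 jy 10.8 z 154.1
0.3 jy 23.0 z 152.3
0.45 jy 34.8 z 148.7
0.6 jy 45.9 z 143.3
0.75 jy 56.1 z 136.4
0.9 jy 65.2 z 128.1
1.05 jy 72.9 z 118.4
1.2 jy 79.1 z 107.8
1.35 jy 83.6 z 96.3
1.5 jy 86.3 z 84.3
1.57 jy 87.0 z 78.6
```

View pics/p5.png

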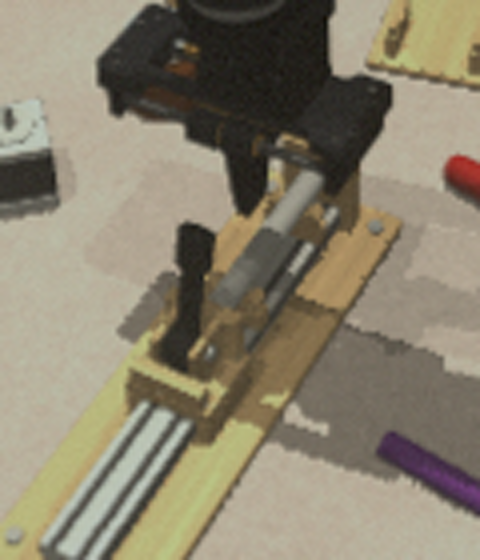

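The side crop shows the stop against the rod's end (225,290), the lever standing at (190,280) and the finger in front of it at (245,200). I push the lever over.

Request:
servo_tool(steps=[{"dx": 10, "dy": 4, "dz": -8, "wx": -0.013, "wy": 0, "wz": 0, "hand": 1}, {"dx": 20, "dy": 4, "dz": -8, "wx": -0.013, "wy": 0, "wz": 0, "hand": 1}, {"dx": 28, "dy": 4, "dz": -8, "wx": -0.013, "wy": 0, "wz": 0, "hand": 1}, {"dx": 35, "dy": 4, "dz": -10, "wx": -0.013, "wy": 0, "wz": 0, "hand": 1}, {"dx": 42, "dy": 4, "dz": -13, "wx": -0.013, "wy": 0, "wz": 0, "hand": 1}, {"dx": 50, "dy": 4, "dz": -15, "wx": -0.013, "wy": 0, "wz": 0, "hand": 1}, {"dx": 58, "dy": 4, "dz": -17, "wx": -0.013, "wy": 0, "wz": 0, "hand": 1}, {"dx": 65, "dy": 4, "dz": -18, "wx": -0.013, "wy": 0, "wz": 0, "hand": 1}])

```text
time_s: 14.75
eef_pos: [0.5596, 0.0698, 0.1567]
orientation: [3.137, 0.002, 1.38]
wrist_force: [-0.5, -1.4, -1.3]
gripper_width: -0.0001
```

```bash
python3 - <<'E'
from h import *
delta(jig(0,.0348,.149),1.382); delta(jig(0,.0652,.128),1.382)
E
```

```text
t 14.75 pos [0.5596 0.0698 0.1567] rpy [3.137e+00 2.000e-03 1.380e+00] w -0.0001 F [-0.5 -1.4 -1.3]
 d mm [35.1 -1.6  7.6]  w [ 0.004  0.002 -0.002]
t 14.75 pos [0.5596 0.0698 0.1567] rpy [3.137e+00 2.000e-03 1.380e+00] w -0.0001 F [-0.5 -1.4 -1.3]
 d mm [65.5 -1.8 28.6]  w [ 0.004  0.002 -0.002]
```

Request:
servo_tool(steps=[{"dx": 8, "dy": -1, "dz": 3, "wx": 0, "wy": 0, "wz": 0, "hand": 1}, {"dx": 16, "dy": -1, "dz": 4, "wx": 0, "wy": 0, "wz": 0, "hand": 1}, {"dx": 24, "dy": -1, "dz": 5, "wx": 0, "wy": 0, "wz": 0, "hand": 1}, {"dx": 32, "dy": -1, "dz": 7, "wx": 0, "wy": 0, "wz": 0, "hand": 1}, {"dx": 40, "dy": -1, "dz": 10.5, "wx": 0, "wy": 0, "wz": 0, "hand": 1}, {"dx": 47, "dy": -1, "dz": 14, "wx": 0, "wy": 0, "wz": 0, "hand": 1}, {"dx": 53, "dy": -1, "dz": 18, "wx": 0, "wy": 0, "wz": 0, "hand": 1}, {"dx": 59, "dy": -1, "dz": 23, "wx": 0, "wy": 0, "wz": 0, "hand": 1}])

```text
time_s: 15.55
eef_pos: [0.5698, 0.1284, 0.1332]
orientation: [3.138, 0.002, 1.38]
wrist_force: [-1.5, -1.4, 0.1]
gripper_width: 0.0004
```

Request:
servo_tool(steps=[{"dx": 5, "dy": 0, "dz": 5, "wx": 0, "wy": 0, "wz": 0, "hand": 1}, {"dx": 10, "dy": 0, "dz": 11, "wx": 0, "wy": 0, "wz": 0, "hand": 1}, {"dx": 14, "dy": 0, "dz": 17, "wx": 0, "wy": 0, "wz": 0, "hand": 1}, {"dx": 17, "dy": 0, "dz": 23, "wx": 0, "wy": 0, "wz": 0, "hand": 1}, {"dx": 19, "dy": 0, "dz": 29, "wx": 0, "wy": 0, "wz": 0, "hand": 1}])

```text
time_s: 16.05
eef_pos: [0.5738, 0.1478, 0.104]
orientation: [3.137, 0.0, 1.38]
wrist_force: [-0.3, 0.5, 2.6]
gripper_width: 0.0001
```

```bash
python3 - <<'E'
from h import *
delta(jig(0,.083,.0785),1.382)
E
```

```text
t 16.05 pos [0.5738 0.1478 0.104 ] rpy [3.137 0.    1.38 ] w 0.0001 F [-0.3  0.5  2.6]
 d mm [ 4.1 -1.  25.5]  w [ 0.004  0.    -0.002]
```

Request:
servo_tool(steps=[{"dx": 2, "dy": -1, "dz": 6, "wx": 0, "wy": 0, "wz": 0, "hand": 1}, {"dx": 3, "dy": -1, "dz": 12, "wx": 0, "wy": 0, "wz": 0, "hand": 1}, {"dx": 4, "dy": -1, "dz": 18, "wx": 0, "wy": 0, "wz": 0, "hand": 1}, {"dx": 4, "dy": -1, "dz": 22, "wx": 0, "wy": 0, "wz": 0, "hand": 1}, {"dx": 4, "dy": -1, "dz": 25, "wx": 0, "wy": 0, "wz": 0, "hand": 1}, {"dx": 4, "dy": -1, "dz": 26, "wx": 0, "wy": 0, "wz": 0, "hand": 1}])

```text
time_s: 16.65
eef_pos: [0.5739, 0.152, 0.0785]
orientation: [3.137, 0.0, 1.38]
wrist_force: [-2.3, 2.6, 8.3]
gripper_width: 0.0006
```

Request:
servo_tool(steps=[{"dx": 0, "dy": 0, "dz": 1, "wx": 0, "wy": 0, "wz": 0, "hand": 1}, {"dx": 0, "dy": 0, "dz": 2, "wx": 0, "wy": 0, "wz": 0, "hand": 1}])

```text
time_s: 16.85
eef_pos: [0.5741, 0.152, 0.0784]
orientation: [3.138, 0.0, 1.38]
wrist_force: [-4.7, 1.0, 16.1]
gripper_width: 0.0006
```

The lever is on its end stop (z = 78.4 mm, the level-lever height, force rising). One firmer press, then I lift off and check.

Request:
servo_tool(steps=[{"dx": 0, "dy": 0, "dz": 2.5, "wx": 0, "wy": 0, "wz": 0, "hand": 1}, {"dx": 0, "dy": 0, "dz": 2.5, "wx": 0, "wy": 0, "wz": 0, "hand": 1}])

```text
time_s: 17.05
eef_pos: [0.5741, 0.152, 0.0783]
orientation: [3.138, 0.001, 1.38]
wrist_force: [-5.1, 1.3, 15.3]
gripper_width: 0.0006
```

Request:
servo_tool(steps=[{"dx": 0, "dy": 0, "dz": -10, "wx": 0, "wy": 0, "wz": 0, "hand": 1}, {"dx": 0, "dy": 0, "dz": -50, "wx": 0, "wy": 0, "wz": 0, "hand": 1}, {"dx": 0, "dy": 0, "dz": -95, "wx": 0, "wy": 0, "wz": 0, "hand": 1}, {"dx": 0, "dy": 0, "dz": -140, "wx": 0, "wy": 0, "wz": 0, "hand": 1}, {"dx": -10, "dy": -45, "dz": -160, "wx": 0, "wy": 0, "wz": 0, "hand": 1}, {"dx": -20, "dy": -90, "dz": -160, "wx": 0, "wy": 0, "wz": 0, "hand": 1}, {"dx": -30, "dy": -135, "dz": -160, "wx": 0, "wy": 0, "wz": 0, "hand": 1}, {"dx": -40, "dy": -180, "dz": -160, "wx": 0, "wy": 0, "wz": 0, "hand": 1}])

```text
time_s: 17.85
eef_pos: [0.387, 0.1462, 0.2367]
orientation: [3.14, 0.003, 1.379]
wrist_force: [-0.2, -0.5, 1.0]
gripper_width: 0.0005
```

```bash
python3 - <<'E'
from h import *
s,ds=shot("side"); t,dt=shot("top")
out=np.zeros((600,800,3),np.uint8)
out[:560,:480]=cv2.resize(s[205:345,195:315],None,fx=4,fy=4,interpolation=cv2.INTER_CUBIC)
out[:240,490:790]=cv2.resize(t[165:250,140:280],(300,240)); out[250:475,490:790]=cv2.resize(t,(300,225))
cv2.imwrite("pics/p6.png",out[...,::-1])
P=cloud("side",ds).reshape(-1,3); J=np.c_[(P[:,:2]-JC)@JX,(P[:,:2]-JC)@JY,P[:,2]]*1000
v=cv2.cvtColor(s,cv2.COLOR_RGB2HSV).reshape(-1,3)
k=(abs(J[:,0])<16)&(J[:,1]>0)&(J[:,1]<140)&(J[:,2]>60)&(v[:,2]<70)&(J[:,2]<180)
for a in range(10,120,15):
    b=k&(J[:,1]>a)&(J[:,1]<a+15); print(a,b.sum(),np.median(J[b],0).round(0) if b.any() else "")
r=(abs(J[:,0])<14)&(J[:,2]>64)&(J[:,2]<80)&(v[:,1]<60)&(v[:,2]>60)&(J[:,1]<30)&(J[:,1]>-180)
print("rod",np.percentile(J[r],[2,50,98],axis=0).round(0).tolist()); delta([0.3,-.3,.3],0)
E
```

```text
10 29 [ 4. 19. 78.]
25 34 [ 2. 32. 75.]
40 29 [ 1. 47. 75.]
55 30 [ 1. 63. 75.]
70 35 [ 0. 79. 76.]
85 48 [ 0. 92. 77.]
100 37 [ -2. 106.  76.]
115 0 
rod [[-7.0, -162.0, 64.0], [0.0, -76.0, 69.0], [11.0, 9.0, 76.0]]
t 17.95 pos [0.3845 0.1462 0.236 ] rpy [3.140e+00 2.000e-03 1.381e+00] w 0.0004 F [ 0.2 -0.2  0.9]
 d mm [-454.3    1.1  -62.9]  w [3.000e-03 1.000e-03 1.381e+00]
```

View pics/p6.png

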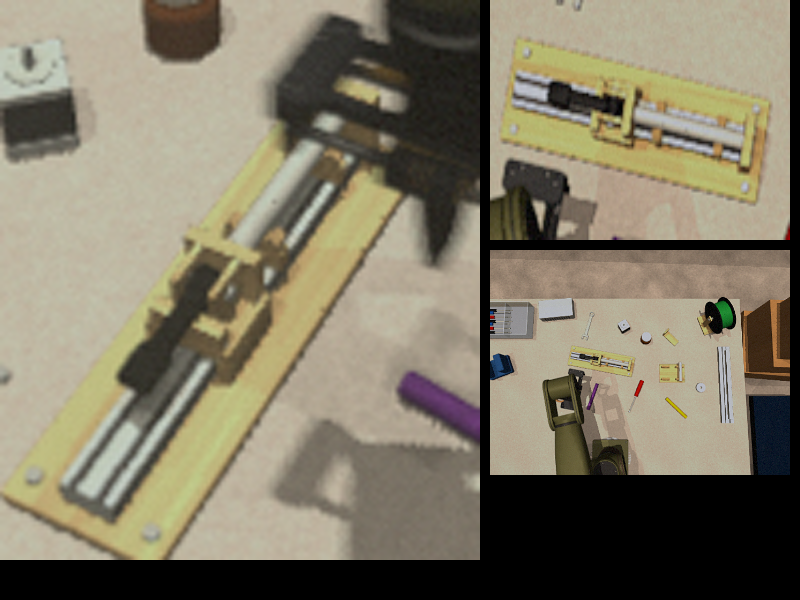

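Final view: the lever is level and points +y (125,370 to 205,280 in the side crop), with the stop face on the rod's end in the top crop (633,115). The short rod is still in the cradle, the bystanders are in place and the arm is clear. Handing in.

Request:
servo_tool(steps=[{"dx": 0, "dy": 0, "dz": 0, "wx": 0, "wy": 0, "wz": 0, "hand": 1}, {"dx": 0, "dy": 0, "dz": 0, "wx": 0, "wy": 0, "wz": 0, "hand": 1}])

```text
time_s: 18.15
eef_pos: [0.3846, 0.1459, 0.2355]
orientation: [3.141, 0.003, 1.381]
wrist_force: [0.8, 0.2, 0.2]
gripper_width: -0.0
```

```bash
python3 -c "
from bench import env
print(env.hand_in())"
```

```text
the job is handed in; nothing more can be done
None
```

The long rod lies in both vees of the jig, held between the end plate and the stop, with the cam lever fully down. I handed in at about 18 s.

- **Laying the rod:** I first set it on the vees' +x flank, with up to 21 N measured at the wrist. I lifted it slightly, shifted it back and it seated; after release depth showed it level and centred, axis near 62 mm.
- **Setting the stop:** I pushed it until the force rose from 5 N of sliding friction to about 13 N with no movement. The finger was then within about 1 mm of where a trapped rod should put it.
- **Clamping:** I pushed the lever over with 1–3 N, below the stop's own 4 N friction. Then I pressed it onto its end stop with about 16 N.
- **Last checks:** The depth image shows the lever level at about 76 mm, pointing away from the rod. The pictures show the stop's face at the rod's end, the short rod still in the cradle and the other things unmoved.
- **Not checked or disagreeing:** I did not test for play by force after clamping; that rests on the push readings and the pictures. The jig's origin turned out about 10 mm along the rail from the base's centre, which I corrected before moving the stop.

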